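# Tighten the chuck on the bit and offer up the bit guard

## Robot

A 6-joint arm with a two-finger parallel gripper is mounted at the origin on the work surface. World frame = base frame: x ahead of the robot, y to its left, z up, the work surface at z = 0. Lengths are in m, angles in rad, forces in N, time in s.
With the tool pointing down it reaches from about 0.35 to 0.775 m from the base axis. Payload 7.3 kg.
Tool frame: the origin (TCP) lies at the very end of the fingers, on their centre line; the grasp point (between the pads) lies grip_point_offset behind it (grip_point_offset is the distance from the TCP to the grasp point, in m); z points along the fingers, y is the direction in which the jaws open and shut (so a half turn about z gives the same grasp; the last joint's range is limited). The gripper opens to 92 mm and grips with 3 to 60 N. Pads are 19 mm wide; open, the fingers measure 130 mm over their backs; the gripper's body (75 mm by 190 mm) begins 47 mm behind the grasp point.
Start: joints at [0.961, 0.342, 1.524, -0, 1.275, -0.146], TCP at [0.235, 0.47, 0.227] pointing down, gripper open.
Joint ranges: [-2.53, 2.53], [-0.77, 2.02], [0.04, 2.7], [-1, 4.14], [0.28, 2.66], [-3.11, 3.11]. Speed limits (rad/s): [2.57, 2.57, 3.14, 3.14, 3.14, 3.14].

## Interface

Orientations are given as [roll, pitch, yaw] about the fixed x, y, z axes, in that order (R = Rz(yaw) Ry(pitch) Rx(roll)).
In Python, from cell import * gives the robot as it stands.
- The arm moves only by the shell command python3 -m inch 'ROWS' [OPENING] [FORCE]. ROWS is JSON, a list that holds one entry, the list of rows, each a list of 4 numbers: the shift along the tool's x, y, z in mm, then the turn about the tool's z in rad. In form: [[[x, y, z, roll], ...]]. A call has 1 to 10 rows; each row shifts and turns the commanded pose from where the row before left it, along the tool's axes as they then stand; what a row does not reach is not made up. A row lasts 1/8 s, in which the tool goes at most 62.5 mm and 10.7 degrees, less where a joint would pass 70% of its speed; a pose out of reach is approached as far as the arm can. A call with a gripper value outside its range is refused whole. OPENING is the closure, from -1 (fully open) to 1 (shut), set as the call begins (- or left out, the last holds). The fingers move at their own pace and stop on an object; FORCE is the grip in N (left out, the last holds). Time passes only in rows, so rows that do not move let the fingers close. It gives the time, the measured TCP pose, the force and the opening at its end, in the units of the state.
- observe(): the state, without advancing time (a new reading comes with each control period).
- read_camera(name): name is "scene" or "top" or "wrist"; returns a dict with "img" (420x560x3 uint8, blue, green, red), "fx", "fy", "cx", "cy" (pixels), "eye" and "rotation" of the camera in the world; the wrist camera has in their place "T_tool_cam" (4x4, takes a point from camera to tool coordinates, whose origin is the TCP and whose axes are the flange's). Camera axes: x right, y down, z forward; pixel columns grow to the right and rows downward; lengths in m; the calibration is good to about 2 mm. The wrist camera is an equidistant fisheye: a pixel r from the principal point sees the ray r / f radians off the axis. A picture is of the moment at which its call begins: read the wrist's pose just before it. There is no depth.
- hand_in(): hands the job in, once; it reports no verdict.
Trained networks look in the newest picture that a camera, given by its name, has taken for a name from the list of things; names that differ only in an ending like _2 or _b are one class to them, and where a whole thing is asked for, a point or a joint stands for the part that bears it (a point fixed in the world has none). Each returns a list of dicts, best first, with "conf" (0 to 1); they miss things now and then, are a little off and sometimes report something else, mostly with a low value. They report only what shows in the picture. A call takes as long as a camera call.
- boxes_of(camera, label): "at" ([row, column] in pixels, amid what is visible of it).
- place_of(camera, label): "at" ([row, column] in pixels: a listed point, or the origin of a listed thing).
The state is a dict: "time": time; "qpos": joint angles; "qvel": joint speeds; "joint_efforts": joint torques, N m; "tool_pos": TCP position; "tool_rot": TCP orientation; "contact_force": force on the tool from outside, world axes, zero at the start; "torque": the same for the moment, N m; "opening": finger opening in m.
Only numpy, scipy, OpenCV 4.12 (cv2) and the standard library are available. Lean on these libraries where they do the work, as an engineer would, in place of code of your own. Each camera call takes 0.05 s, during which the arm holds its last target. There are 200 camera calls.

## Task

A drill chuck stands nose-up in the bench vice with a drill bit loose in it: turn the chuck's sleeve clockwise, seen from above, as far as it goes so that the jaws grip the bit tightly. Then take the tallest of the three aluminium tubes, the bit guard, carry it over the tool rack and hold it upright and still about one centimetre above the tip of the bit, its hole in line with the bit and touching neither bit nor chuck, and finish there while still holding it. Do not let the guard or the arm bump the rack, and leave everything else on the bench where it lies.

Things in the scene. Friction and masses are not known exactly. Their poses are not given: they have to be found in the camera images.
- chuck: drill chuck fixed upright by its spindle in a grey bench vice (vice jaws' top is 115 mm above the bench, the vice is 215 mm long and up to 136 mm wide at its handle; the widest part of the vice close under the chuck is its 80 mm jaws). Origin on the chuck's axis at the chuck's underside, 125 mm above the bench; z up along the axis. Above the origin: sleeve from 14 to 51 mm, jaw noses up to 54 mm, tip of the bit at 76 mm
- sleeve_grip (a point): point on the chuck's axis inside the round dark ribbed sleeve, 9 mm below its top edge (167 mm above the bench): the height at which to grip it. The sleeve is 42 mm across and 37 mm tall, tapered to 38 mm across over its top 5 mm; the bit stands up 34 mm above this point between the fingers
- sleeve (a joint): turn of the chuck sleeve in rad, growing clockwise seen from above; the three jaws move in with it, 2.5 mm per rad. It starts between 0 and 0.3; the jaws meet the bit at about 1.0 and it stops at 1.2 at the latest. It turns against about 0.12 N m of friction, more once the jaws press on the bit, and stays where it is left (it may spring back a little)
- bit_tip (a point): tip of the steel drill bit, 10 mm thick and 61 mm long, standing loose in the chuck's bore, 22 mm of it showing above the jaws; its z axis runs up along the bit. The tip is 201 mm above the bench
- tube_center (a point): centre (half-way up, on the axis) of the bit guard: plain aluminium tube standing upright, 34 mm outside, 22 mm bore, 40 mm tall, open at both ends, 50 to 100 g; z along its axis. The tallest of three aluminium tubes on the bench
- rack: fixed wooden tool rack with upright files and screwdrivers, handles up, between the tubes and the vice: 260 mm long along its x axis, 50 mm wide, handle tops up to 150 mm above the bench. Origin at the centre of its underside
- short_tube: short aluminium tube, 34 mm outside, 16 mm tall; a bystander
- wide_ring: wide aluminium ring, 48 mm outside, 14 mm tall; a bystander
- screwdriver: screwdriver with a red handle lying on the bench on the robot's side of the tubes; a bystander
- brass_strip: brass strip 220 x 15 x 4 mm on the bench; a bystander
- brass_strip2: brass strip 200 x 15 x 4 mm on the bench; a bystander
- tape: tape measure, 62 x 34 x 55 mm; a bystander
- square: try square, stock 75 mm and blade 110 mm, lying flat; a bystander
- file: flat file with a blue handle, 300 mm long, lying flat; a bystander

How it is judged:
By the outcome, as a careful person would: the job done as asked, in the order asked, and still so for the second after the job is handed in, while the arm keeps its last pose, push and grip.
It also fails if it takes over 64 s, if anything falls off the work surface, if the arm or the gripper's body presses on something with over 40 N, if the wrist force passes 120 N, or if a joint passes its speed limit or range.

## Working session

There is one attempt and no reset: what is moved stays moved. The work goes in short steps, Python scripts to look and compute and a shell command to move; the robot and the scene stay as the last step left them, time stands still between calls to the robot, and variables do not carry over. Pictures are saved under pics/ and viewed, about 8 in all and at most 12, crops included, and the job is handed in when it is done.

```bash
ls; mkdir -p pics; cat > h.py <<'E'
from cell import *
import numpy as np, cv2
from scipy.spatial.transform import Rotation as R
def ray(c,at,st=None):
    r,cl=at
    if "T_tool_cam" in c:
        T=np.eye(4);T[:3,:3]=R.from_euler('xyz',st["tool_rot"]).as_matrix();T[:3,3]=st["tool_pos"]
        T=T@np.array(c["T_tool_cam"]);u=np.array([cl-c["cx"],r-c["cy"]]);n=np.hypot(*u);th=n/c["fx"]
        d=np.array([*(u/max(n,1e-9)*np.sin(th)),np.cos(th)]);return T[:3,3],T[:3,:3]@d
    d=np.array([(cl-c["cx"])/c["fx"],(r-c["cy"])/c["fy"],1.]);return np.array(c["eye"]),np.array(c["rotation"])@d
def atz(o,d,z): return o+d*(z-o[2])/d[2]
Z=dict(chuck=.125,sleeve_grip=.167,bit_tip=.201,tube_center=.02,rack=0,short_tube=.008,wide_ring=.007,screwdriver=.01,tape=.0275)
def find(cam,labels,fn=place_of):
    st=observe();c=read_camera(cam);rays={}
    for l in labels:
        for k in fn(cam,l)[:2]:
            o,d=ray(c,k["at"],st);print(cam,l,np.round(k["at"],1),round(k["conf"],2),np.round(atz(o,d,Z[l])*1000,1),{x:k[x] for x in k if x not in("at","conf")} or "")
    return c
E
python3 - <<'E'
from h import *
print(observe())
for cam in("top","scene"):
    c=find(cam,["chuck","sleeve_grip","bit_tip","tube_center","rack","short_tube","wide_ring"])
    cv2.imwrite(f"pics/{cam}0.png",c["img"]);print(c["eye"],c["fx"])
print(read_camera("wrist")["T_tool_cam"])
E
```

```text
pics
{'time': 0.0, 'qpos': array([ 9.61013206e-01,  3.42731639e-01,  1.52501796e+00, -2.38419795e-05,
        1.27543000e+00, -1.46018723e-01]), 'qvel': array([-0.00206645,  0.00069311, -0.0003971 ,  0.00086973,  0.00061415,
       -0.00098331]), 'joint_efforts': array([ 1.35168789e-04, -4.31250679e+01, -2.44216722e+01,  7.17248255e-02,
        5.59438672e-02, -1.07883723e-04]), 'tool_pos': array([0.23459494, 0.46920203, 0.22604002]), 'tool_rot': array([-3.14001928e+00, -2.08345534e-04,  2.67783505e+00]), 'contact_force': array([-0.00248631, -0.34350161, -0.13244406]), 'torque': array([ 0.01120546, -0.02307184, -0.08230737]), 'opening': 0.09162424343087415}Traceback (most recent call last):
  File "<stdin>", line 4, in <module>
  File "h.py", line 17, in find
    o,d=ray(c,k["at"],st);print(cam,l,np.round(k["at"],1),round(k["conf"],2),np.round(atz(o,d,Z[l])*1000,1),{x:k[x] for x in k if x not in("at","conf")} or "")
                                                                                      ~~~^^^^^^^^^^
  File "h.py", line 11, in atz
    def atz(o,d,z): return o+d*(z-o[2])/d[2]
                                        ~^^^
IndexError: invalid index to scalar variable.
```

```bash
sed -i 's/np.array(c\["rotation"\])@d/R.from_euler("xyz",c["rotation"]).as_matrix()@d/' h.py
python3 - <<'E'
from h import *
for cam in("top","scene"):
    c=find(cam,["chuck","sleeve_grip","bit_tip","tube_center","rack","short_tube","wide_ring"])
    cv2.imwrite(f"pics/{cam}0.png",c["img"]);print(c["eye"],c["rotation"],c["fx"])
print(read_camera("wrist")["T_tool_cam"])
E
```

```text
top chuck [204.2 198.6] 0.48 [484.4 222.3 125. ] 
top sleeve_grip [199.4 196.5] 0.72 [490.  220.2 167. ] 
top bit_tip [203.8 198.3] 0.53 [474.  209.2 201. ] 
top bit_tip [196.8 191.3] 0.48 [490.8 226.6 201. ] 
top tube_center [173.  393.9] 0.49 [ 590.8 -293.6   20. ] 
top rack [195.  301.2] 0.97 [531.  -40.1   0. ] 
top short_tube [193.5 351.8] 0.54 [ 534.9 -179.3    8. ] 
top wide_ring [229.6 390.2] 0.47 [ 436.1 -282.7    7. ] 
[ 0.29379106 -0.01138938  1.40801651] [-2.98859662  0.02367784 -1.55929979] 513.6066315302298
scene chuck [154.7 324.3] 0.7 [486.6 224.9 125. ] 
scene chuck [144.8 326. ] 0.29 [470.  258.8 125. ] 
scene sleeve_grip [147.8 327. ] 0.56 [496.1 218.4 167. ] 
scene sleeve_grip [298.7 195.3] 0.26 [ 502.9 -321.8  167. ] 
scene bit_tip [137.  323.2] 0.5 [480.9 218.  201. ] 
scene tube_center [336.1 238.6] 0.49 [ 593.3 -300.3   20. ] 
scene rack [250.7 282.2] 0.91 [532.8 -39.7   0. ] 
scene rack [286.5 252.8] 0.74 [ 533.7 -171.7    0. ] 
scene short_tube [287. 253.] 0.54 [ 537.6 -175.     8. ] 
scene short_tube [296.2 198. ] 0.51 [ 438.7 -279.5    8. ] 
scene wide_ring [298.6 195.9] 0.46 [ 438.4 -287.4    7. ] 
[ 0.89283896 -0.51975279  1.11813294] [-2.55260799e+00  1.55443865e-03  6.34552836e-01] 455.5485121739
[[ 2.00726017e-03 -9.61067552e-01 -2.76306229e-01  7.44566124e-02]
 [ 9.99997865e-01  1.79329884e-03  1.02702916e-03 -8.77192740e-06]
 [-4.91544756e-04 -2.76307700e-01  9.61069099e-01 -1.58107558e-01]
 [ 0.00000000e+00  0.00000000e+00  0.00000000e+00  1.00000000e+00]]
```

View pics/top0.png

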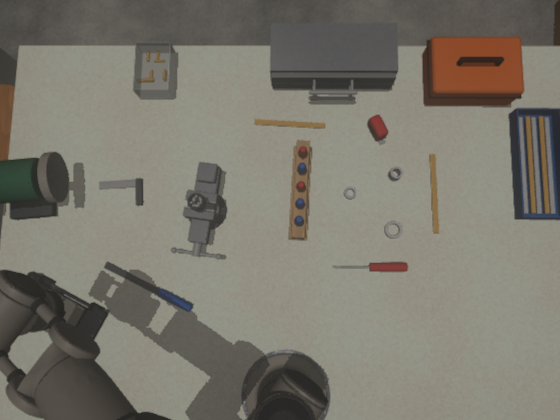

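View pics/scene0.png

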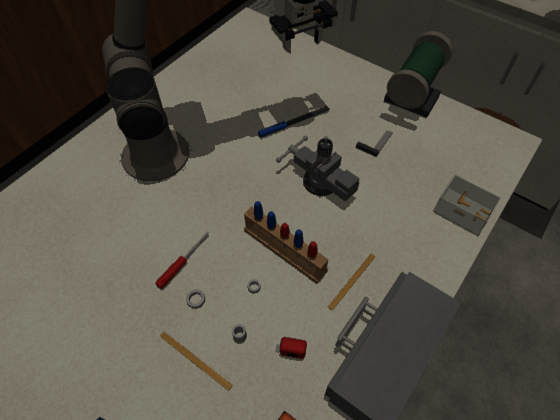

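```bash
python3 -m inch '[[[-48,-16,-20,0],[-48,-16,-20,0],[-48,-16,-20,0],[-48,-16,-10,0],[-48,-16,0,0],[-48,-16,0,0],[-48,-16,0,0],[0,0,0,0],[0,0,0,0]]]'
cat > lk.py <<'E'
from h import *
import sys
c=find("wrist",sys.argv[2:]);cv2.imwrite(sys.argv[1],c["img"])
s=observe();print(grip_point_offset,s["tool_pos"],s["tool_rot"],s["qpos"],s["time"])
E
python3 lk.py pics/w1.png chuck sleeve_grip bit_tip
```

```text
time: 2.08
tool_pos: [0.4849, 0.2193, 0.2966]
tool_rot: [3.142, -0.001, 2.677]
contact_force: [-0.1, -0.4, 0.6]
opening: 0.0918
wrist chuck [193.1 290.7] 0.85 [486.5 226.6 125. ] 
wrist sleeve_grip [205.3 288.4] 0.69 [487.1 223.  167. ] 
wrist bit_tip [217.6 290.7] 0.72 [489.1 223.5 201. ] 
0.0188 [0.48454361 0.22002395 0.29697009] [3.14120593e+00 1.45335180e-04 2.67953151e+00] [ 2.82069422e-01  3.10738379e-01  1.37520681e+00  1.87308848e-04
  1.45527861e+00 -8.26687346e-01] 2.275
```

View pics/w1.png

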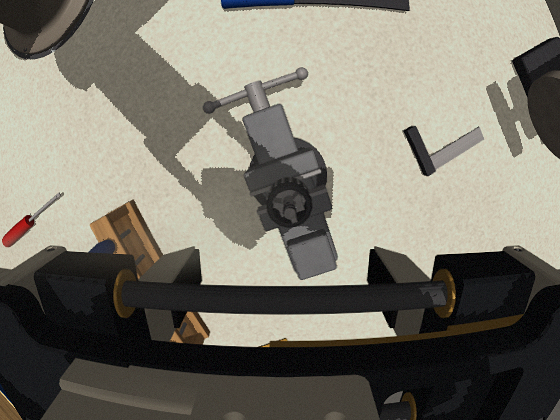

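```bash
python3 -m inch '[[[-1,4,40,0],[0,0,40,0],[0,0,40,0],[0,0,29,0],[0,0,0,0],[0,0,0,0]]]' -1; python3 -m inch '[[[0,0,0,0],[0,0,0,0],[0,0,0,0],[0,0,0,0],[0,0,0,0],[0,0,0,0],[0,0,0,0],[0,0,0,0]]]' 1 10; python3 -c "
from h import *
s=observe();print(s['contact_force'],s['torque'],s['opening'],s['tool_pos'])"
```

```text
time: 3.02
tool_pos: [0.4885, 0.2229, 0.1491]
tool_rot: [3.14, 0.002, 2.679]
contact_force: [0.3, 0.2, 0.3]
opening: 0.0918
time: 4.03
tool_pos: [0.4881, 0.2225, 0.1477]
tool_rot: [3.141, 0.0, 2.678]
contact_force: [1.6, 2.3, -1.5]
opening: 0.0411
[ 1.63381628  2.26760883 -1.46726248] [ 0.44632636 -0.19978119 -0.07132539] 0.04110508448854197 [0.48811288 0.22254477 0.14774543]
```

```bash
python3 -m inch '[[[0,1,0,0],[0,0,0,0],[0,0,0,0],[0,0,0,0.1],[0,0,0,0.1],[0,0,0,0.1],[0,0,0,0.1],[0,0,0,0.1],[0,0,0,0.1]]]' 1 55; cat > s.py <<'E'
from h import *
s=observe();print(s['contact_force'].round(2),s['torque'].round(3),s['opening'],s['tool_pos'].round(4),s['tool_rot'].round(3),s['qpos'].round(3),s['time'])
E
python3 s.py
```

```text
time: 5.15
tool_pos: [0.4872, 0.2217, 0.1477]
tool_rot: [-3.138, 0.001, 2.075]
contact_force: [-4.7, -7.3, 4.9]
opening: 0.0406
[-4.66 -7.34  4.88] [-1.177  0.647  0.132] 0.040611929143236934 [0.4872 0.2217 0.1477] [-3.138e+00  1.000e-03  2.075e+00] [ 0.285  0.439  1.609 -0.002  1.098 -0.218] 5.15
```

```bash
python3 -m inch '[[[0,0,0,0.08],[0,0,0,0.08],[0,0,0,0]]]'; python3 s.py;  python3 -m inch '[[[0,0,0,0.07],[0,0,0,0.07],[0,0,0,0]]]'; python3 s.py; python3 -m inch '[[[0,0,0,0.06],[0,0,0,0.06],[0,0,0,0]]]'; python3 s.py
```

```text
time: 5.52
tool_pos: [0.4869, 0.2215, 0.1477]
tool_rot: [-3.138, 0.002, 1.917]
contact_force: [-5.8, -7.4, 4.8]
opening: 0.0403
[-5.82 -7.37  4.84] [-1.228  0.771 -0.065] 0.04026715966987697 [0.4869 0.2215 0.1477] [-3.138e+00  2.000e-03  1.917e+00] [ 0.285  0.438  1.609 -0.002  1.098 -0.06 ] 5.525
time: 5.9
tool_pos: [0.4867, 0.2215, 0.1477]
tool_rot: [-3.137, 0.002, 1.777]
contact_force: [-7.0, -8.5, 6.3]
opening: 0.0405
[-7.   -8.45  6.27] [-1.269  0.9   -0.103] 0.04053713626980039 [0.4867 0.2215 0.1477] [-3.137e+00  2.000e-03  1.777e+00] [ 0.285  0.438  1.609 -0.002  1.099  0.08 ] 5.9
time: 6.28
tool_pos: [0.4864, 0.2214, 0.1477]
tool_rot: [-3.137, 0.003, 1.657]
contact_force: [-8.3, -8.4, 6.1]
opening: 0.0408
[-8.26 -8.39  6.09] [-1.349  0.944 -0.11 ] 0.04077446431018983 [0.4864 0.2214 0.1477] [-3.137e+00  3.000e-03  1.657e+00] [ 0.285  0.438  1.61  -0.002  1.099  0.199] 6.275
```

```bash
python3 -m inch '[[[-0.7,-0.6,0,0.04],[0,0,0,0.04]]]'; python3 s.py;  python3 -m inch '[[[0,0,0,0.04],[0,0,0,0.04]]]'; python3 s.py; python3 -m inch '[[[0,0,0,0.04],[0,0,0,0.04]]]'; python3 s.py
```

```text
time: 6.52
tool_pos: [0.4862, 0.2214, 0.1477]
tool_rot: [-3.138, 0.002, 1.577]
contact_force: [-6.8, -4.6, 5.4]
opening: 0.0404
[-6.83 -4.62  5.39] [-0.878  0.875  0.188] 0.040407527123064314 [0.4862 0.2214 0.1477] [-3.138e+00  2.000e-03  1.577e+00] [ 2.840e-01  4.370e-01  1.611e+00 -1.000e-03  1.097e+00  2.790e-01] 6.525
time: 6.78
tool_pos: [0.486, 0.2212, 0.1477]
tool_rot: [-3.138, 0.003, 1.499]
contact_force: [-7.7, -6.0, 6.8]
opening: 0.0409
[-7.72 -6.03  6.84] [-0.992  1.017  1.864] 0.040933748440320564 [0.486  0.2212 0.1477] [-3.138e+00  3.000e-03  1.499e+00] [ 0.285  0.437  1.611 -0.002  1.098  0.357] 6.775
time: 7.02
tool_pos: [0.4858, 0.2214, 0.1478]
tool_rot: [-3.138, 0.004, 1.421]
contact_force: [-7.8, -6.0, 8.1]
opening: 0.0408
[-7.84 -5.97  8.1 ] [-0.766  1.419  2.181] 0.04082319948805678 [0.4858 0.2214 0.1478] [-3.138  0.004  1.421] [ 0.285  0.437  1.611 -0.002  1.098  0.435] 7.025
```

```bash
python3 -m inch '[[[0,0,0,0.05],[0,0,0,0.05]]]' 1 60; python3 s.py;  python3 -m inch '[[[0,0,0,0.05],[0,0,0,0.05]]]'; python3 s.py
```

```text
time: 7.28
tool_pos: [0.4856, 0.2212, 0.1478]
tool_rot: [-3.138, 0.005, 1.322]
contact_force: [-9.2, -7.0, 9.5]
opening: 0.041
[-9.16 -7.    9.54] [-1.171  1.652  2.083] 0.04104983101346951 [0.4856 0.2212 0.1478] [-3.138  0.005  1.322] [ 0.285  0.437  1.611 -0.003  1.099  0.536] 7.275
time: 7.52
tool_pos: [0.4854, 0.2214, 0.1479]
tool_rot: [-3.138, 0.005, 1.221]
contact_force: [-9.4, -6.6, 10.8]
opening: 0.0415
[-9.42 -6.63 10.76] [-1.013  1.73   2.028] 0.041465613983134295 [0.4854 0.2214 0.1479] [-3.138  0.005  1.221] [ 0.285  0.436  1.612 -0.002  1.099  0.636] 7.525
```

```bash
python3 -m inch '[[[0,0,0,0],[0,0,0,0],[0,0,0,0],[0,0,0,0],[0,0,0,0],[0,0,-30,0],[0,0,-50,0],[0,0,-50,0],[0,0,-20,0],[0,0,0,0]]]' -1; python3 lk.py pics/w2.png chuck sleeve_grip bit_tip;  python3 -m inch '[[[-50,31,0,0],[-50,31,0,0],[-50,31,0,0],[-50,31,0,0],[-50,31,0,0],[-50,31,0,0],[-50,31,0,0],[-50,31,0,0],[-50,31,0,0],[0,0,0,0]]]'; python3 -m inch '[[[0,0,50,0],[0,0,50,0],[0,0,30,0],[0,0,0,0]]]' ; python3 lk.py pics/w3.png tube_center short_tube wide_ring
```

```text
time: 8.78
tool_pos: [0.4885, 0.2225, 0.2992]
tool_rot: [3.139, -0.002, 1.218]
contact_force: [0.1, 0.1, -1.2]
opening: 0.0915
wrist chuck [193.3 280.6] 0.69 [486.3 225.  125. ] 
wrist sleeve_grip [206.8 283.5] 0.66 [487.9 220.6 167. ] 
wrist bit_tip [218.  281.3] 0.69 [486.  220.7 201. ] 
wrist bit_tip [309.4 359.9] 0.63 [524.3 110.3 201. ] 
0.0188 [0.48727116 0.22216172 0.29611026] [-3.13924468e+00  1.66462922e-03  1.21773744e+00] [2.84586843e-01 3.19694849e-01 1.36478603e+00 6.06058646e-05
 1.45998933e+00 6.37640900e-01] 8.975
time: 10.22
tool_pos: [0.5933, -0.3006, 0.2939]
tool_rot: [-3.137, -0.0, 1.213]
contact_force: [0.8, 0.4, -1.3]
opening: 0.0919
time: 10.72
tool_pos: [0.5925, -0.2945, 0.1642]
tool_rot: [-3.134, -0.002, 1.218]
contact_force: [-1.4, -0.3, 1.8]
opening: 0.0919
wrist tube_center [200.6 282.5] 0.86 [ 590.7 -292.9   20. ] 
wrist short_tube [106.5 191.8] 0.92 [ 538.9 -175.6    8. ] 
wrist short_tube [112.5 383.7] 0.39 [ 713.5 -245.3    8. ] 
wrist wide_ring [239.  153.2] 0.66 [ 441.1 -287.2    7. ] 
0.0188 [ 0.59494191 -0.29655057  0.16971324] [3.13834465e+00 5.76799389e-04 1.21809739e+00] [-5.77671643e-01  6.42949901e-01  1.18140176e+00  1.67806454e-04
  1.31394617e+00 -2.25016002e-01] 10.925
```

View pics/w3.png

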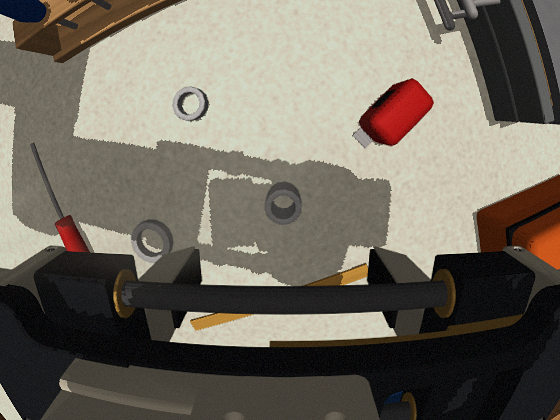

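View pics/w2.png

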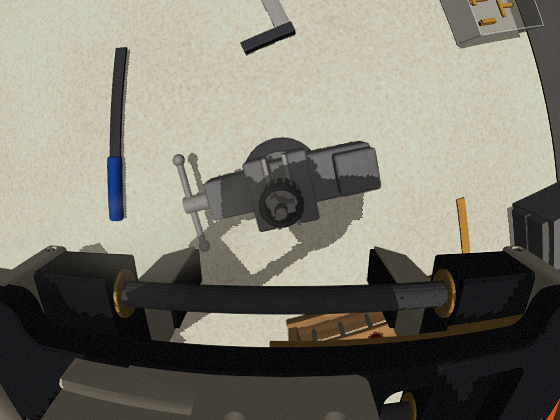

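```bash
cat >> h.py <<'E'
def rel(cam_c,at,depth):
    "point in tool frame (mm) at tool z=depth (m from TCP)"
    o,d=ray(cam_c,at,dict(tool_rot=[0,0,0],tool_pos=[0,0,0]));return (o+d*(depth-o[2])/d[2])*1000
E
python3 -m inch '[[[0,0,50,0],[0,0,0,0],[0,0,0,0],[0,0,0,0]]]'; python3 - <<'E'
from h import *
print(observe()["tool_pos"],observe()["tool_rot"])
c=read_camera("wrist");z=observe()["tool_pos"][2];print(c["cx"],c["cy"],c["fx"],observe()["tool_pos"])
for f in(place_of,boxes_of):
  k=f("wrist","tube_center")[0];print(k["at"],k["conf"],rel(c,k["at"],z-.02))
g=c["img"];cv2.imwrite("pics/w4.png",cv2.resize(g[130:340,140:420],None,fx=2.5,fy=2.5))
E
```

```text
time: 11.42
tool_pos: [0.5952, -0.297, 0.1202]
tool_rot: [3.138, 0.001, 1.218]
contact_force: [0.3, -0.1, -0.3]
opening: 0.0919
[ 0.59516068 -0.29702726  0.12023506] [3.13762315e+00 8.03200153e-04 1.21781428e+00]
284.0225852707887 213.55223504652494 325.19226210127806 [ 0.59495824 -0.29689505  0.11986112]
[211.2, 276.4] 0.57 [ 2.47567568 -6.05007789 99.86111638]
[216.9, 278.9] 0.82 [-2.42059274 -4.00151118 99.86111638]
```

View pics/w4.png

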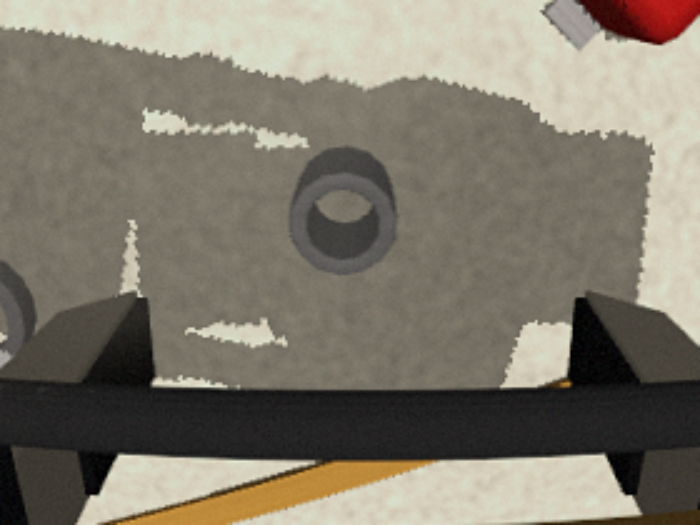

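```bash
python3 - <<'E'
from h import *
c=read_camera("wrist");print(rel(c,(219.6,277.2),.08))
E
```

```text
[ 1.34997424 -4.98458027 80.        ]
```

```bash
python3 -m inch '[[[1.5,-5,30,0],[0,0,40,0],[0,0,30,0],[0,0,13,0],[0,0,0,0],[0,0,0,0]]]'; python3 s.py; python3 -m inch '[[[0,0,0,0],[0,0,0,0],[0,0,0,0],[0,0,0,0],[0,0,0,0],[0,0,0,0],[0,0,0,0],[0,0,0,0]]]' 1 30; python3 s.py
```

```text
time: 12.38
tool_pos: [0.5908, -0.2938, 0.0063]
tool_rot: [3.139, 0.001, 1.218]
contact_force: [0.4, -0.9, -0.3]
opening: 0.0918
[ 0.39 -0.94 -0.33] [-0.11   0.058 -0.012] 0.09183304854083153 [ 0.5908 -0.2938  0.0063] [3.139e+00 1.000e-03 1.218e+00] [-0.578  0.805  1.355  0.     0.979 -0.225] 12.375
time: 13.38
tool_pos: [0.5899, -0.2932, 0.0047]
tool_rot: [3.142, -0.0, 1.218]
contact_force: [-0.1, 0.5, 0.0]
opening: 0.0341
[-0.12  0.46  0.01] [-0.12   0.108 -0.011] 0.034055526812923814 [ 0.5899 -0.2932  0.0047] [ 3.142 -0.     1.218] [-0.578  0.806  1.357  0.     0.978 -0.225] 13.375
```

```bash
python3 -m inch '[[[0,0,-20,0],[0,0,-50,0],[0,0,-60,0],[0,0,-60,0],[0,0,-60,0],[0,0,-35,0],[0,0,0,0]]]'; python3 -m inch '[[[40,-24,0,0],[50,-31,0,0],[55,-34,0,0],[55,-34,0,0],[55,-34,0,0],[55,-34,0,0],[55,-34,0,0],[50,-30,0,0],[34,-20,0,0]]]'; python3 -m inch '[[[0,0,0,0],[0,0,0,0],[0,0,0,0],[0,0,0,0]]]'; python3 s.py; python3 lk.py pics/w5.png bit_tip sleeve_grip chuck
```

```text
time: 14.25
tool_pos: [0.5907, -0.2936, 0.2952]
tool_rot: [3.133, 0.002, 1.218]
contact_force: [-1.1, -0.4, -1.1]
opening: 0.0341
time: 15.38
tool_pos: [0.4876, 0.2148, 0.2891]
tool_rot: [-3.14, 0.001, 1.22]
contact_force: [0.9, -0.1, -0.7]
opening: 0.0337
time: 15.88
tool_pos: [0.4895, 0.2116, 0.2897]
tool_rot: [-3.142, 0.0, 1.216]
contact_force: [-0.3, -0.2, -0.7]
opening: 0.0336
[-0.28 -0.16 -0.69] [-0.089  0.045  0.059] 0.03361307780217773 [0.4895 0.2116 0.2897] [-3.142  0.     1.216] [ 0.264  0.317  1.386 -0.     1.439  0.619] 15.875
wrist bit_tip [208.  277.8] 0.53 [488.  220.9 201. ] 
wrist sleeve_grip [196.2 274.6] 0.7 [485.3 223.7 167. ] 
wrist chuck [185.4 274.5] 0.81 [484.6 225.6 125. ] 
0.0188 [0.48937789 0.21216777 0.28976374] [ 3.14152107e+00 -9.79972056e-05  1.21707767e+00] [2.65334816e-01 3.16765512e-01 1.38606718e+00 3.86121333e-05
 1.43864480e+00 6.19048388e-01] 16.075
```

View pics/w5.png

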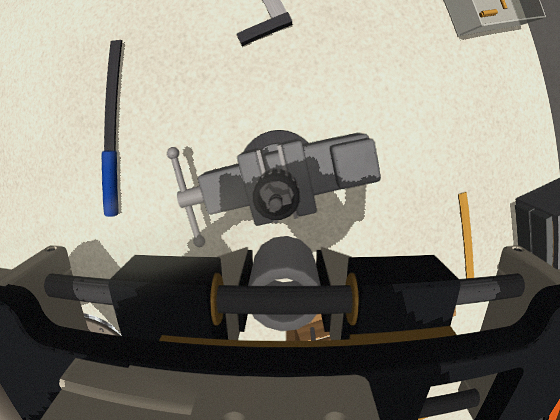

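```bash
cat > ov.py <<'E'
from h import *
import sys
c=read_camera("wrist") if len(sys.argv)<3 else None
img=c["img"].copy();x0,y0,s=200,190,5
big=cv2.resize(img[y0:y0+120,x0:x0+160],None,fx=s,fy=s,interpolation=cv2.INTER_CUBIC)
T=np.linalg.inv(np.array(c["T_tool_cam"]))
def px(p):
    q=T[:3,:3]@p+T[:3,3];n=np.hypot(q[0],q[1]);th=np.arctan2(n,q[2])
    return np.array([c["cx"]+c["fx"]*th*q[0]/n,c["cy"]+c["fx"]*th*q[1]/n])
a=np.linspace(0,2*np.pi,90)
for dx,col in((0,(0,0,255)),(.003,(0,255,0))):
  for z,r in((.0055,.017),(-.0345,.017),(-.0345,.011)):
    P=np.array([(px(np.array([dx+r*np.cos(t),r*np.sin(t),z]))-[x0,y0])*s for t in a])
    cv2.polylines(big,[P.astype(int)],True,col,1)
cv2.imwrite(sys.argv[1],big)
E
python3 ov.py pics/w6.png
```

```text
(no output)
```

View pics/w6.png

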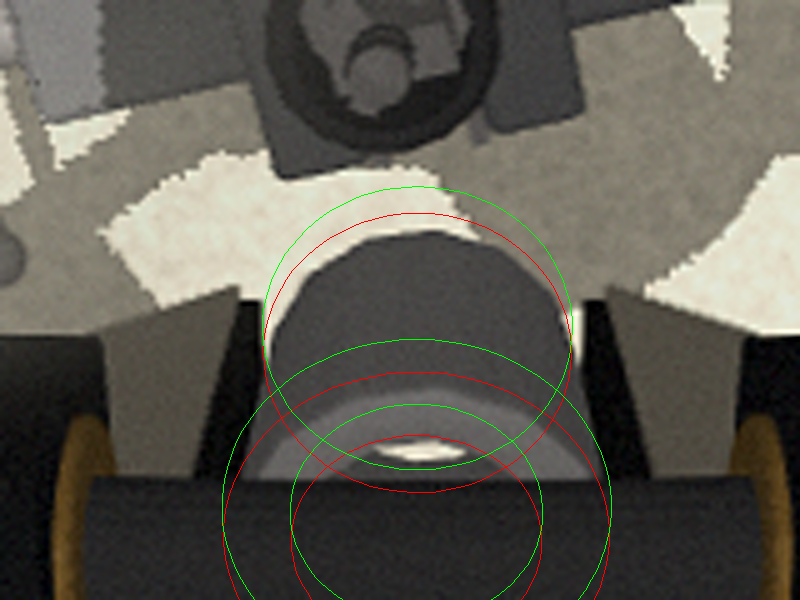

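```bash
python3 - <<'E'
from h import *
c=read_camera("wrist");print(rel(c,(204.4,276.2),.0887),observe()["tool_pos"])
E
```

```text
[11.13026464 -5.91298113 88.7       ] [0.48932491 0.21239161 0.28977106]
```

```bash
python3 -m inch '[[[11,-6.5,0,0],[0,0,0,0],[0,0,0,0],[0,0,0,0]]]'; cat > cr.py <<'E'
from h import *
import sys
s=observe();c=read_camera("wrist");np.save(sys.argv[1],c["img"]);k=place_of("wrist","bit_tip");print([(x["at"],x["conf"],rel(c,x["at"],s["tool_pos"][2]-.201)) for x in k]);print(s["tool_pos"],s["tool_rot"])
E
python3 cr.py a.npy
python3 -m inch '[[[0,0,0,-0.17],[0,0,0,-0.17],[0,0,0,-0.17],[0,0,0,-0.17],[0,0,0,-0.17],[0,0,0,-0.17],[0,0,0,-0.17],[0,0,0,-0.17],[0,0,0,-0.17]]]'
python3 -m inch '[[[0,0,0,-0.17],[0,0,0,-0.17],[0,0,0,-0.17],[0,0,0,-0.17],[0,0,0,-0.17],[0,0,0,-0.17],[0,0,0,-0.17],[0,0,0,-0.17],[0,0,0,-0.08],[0,0,0,0]]]'
python3 -m inch '[[[0,0,0,0],[0,0,0,0],[0,0,0,0]]]'
python3 cr.py b.npy
python3 - <<'E'
import numpy as np,cv2
o=[]
for f in "ab":
    g=np.load(f+".npy")[180:300,244:324];g=cv2.convertScaleAbs(g,alpha=1.8);o.append(cv2.resize(g,None,fx=5,fy=5,interpolation=cv2.INTER_CUBIC))
cv2.imwrite("pics/w7.png",np.hstack(o))
E
```

```text
time: 16.68
tool_pos: [0.4869, 0.2252, 0.2897]
tool_rot: [3.142, 0.0, 1.218]
contact_force: [-0.5, -0.9, 0.1]
opening: 0.0339
[([38.8, 272.0], 0.74, array([139.66666068,  -9.03317765,  88.72918154])), ([209.0, 284.9], 0.67, array([ 7.39927037,  0.91576111, 88.72918154])), ([222.4, 287.1], 0.6, array([-3.65376687,  2.69809981, 88.72918154]))]
[0.48689498 0.22515358 0.28972918] [3.14157729e+00 4.93597335e-06 1.21790666e+00]
time: 17.9
tool_pos: [0.487, 0.225, 0.2898]
tool_rot: [3.141, 0.0, 2.753]
contact_force: [0.4, 0.7, -1.1]
opening: 0.0341
time: 19.15
tool_pos: [0.487, 0.225, 0.2897]
tool_rot: [-3.142, 0.0, -2.096]
contact_force: [-0.7, 0.4, -0.5]
opening: 0.034
time: 19.52
tool_pos: [0.4869, 0.2251, 0.2898]
tool_rot: [-3.142, 0.0, -2.096]
contact_force: [-0.3, 0.3, 0.4]
opening: 0.0337
[([218.5, 284.6], 0.63, array([-0.66259401,  0.53812267, 88.75443629]))]
[0.48692745 0.22514676 0.28975444] [-3.14156915e+00  1.05268262e-04 -2.09586519e+00]
```

View pics/w7.png

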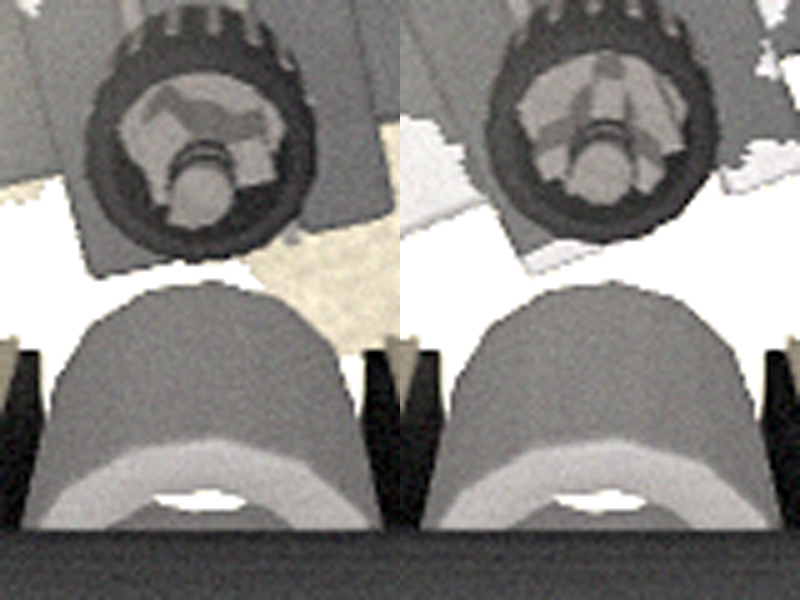

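```bash
python3 - <<'E'
from h import *
c=read_camera("wrist")
f=lambda p,d:print(p,d,rel(c,p,d).round(2))
f((216.2,284.2),.0887);f((218,284.4),.0887);f((214.4,284),.0887)
f((250,251.6),0);f((250,317.6),0)      # closed finger tip corners
f((248,198.8),0)                        # open finger tip corner
f((236.6,285.5),.0055);f((268,285.5),-.0345)  # guard front rim (expect 17)
E
```

```text
(216.2, 284.2) 0.0887 [ 1.26  0.22 88.7 ]
(218, 284.4) 0.0887 [-0.23  0.38 88.7 ]
(214.4, 284) 0.0887 [2.74e+00 6.00e-02 8.87e+01]
(250, 251.6) 0 [  9.02 -17.08   0.  ]
(250, 317.6) 0 [ 9.07 17.71  0.  ]
(248, 198.8) 0 [  9.71 -45.74   0.  ]
(236.6, 285.5) 0.0055 [14.61  0.79  5.5 ]
(268, 285.5) -0.0345 [ 15.21   0.59 -34.5 ]
```

```bash
python3 -m inch '[[[3,0,0,0],[0,0,20,0],[0,0,20,0],[0,0,20,0],[0,0,13,0],[0,0,0,0],[0,0,0,0],[0,0,0,0],[0,0,0,0]]]'; python3 s.py; python3 - <<'E'
from h import *
c=read_camera("scene");T=R.from_euler("xyz",c["rotation"]).as_matrix()
def px(p):
    q=T.T@(np.array(p)-c["eye"]);return c["cx"]+c["fx"]*q[0]/q[2],c["cy"]+c["fy"]*q[1]/q[2]
for l in("bit_tip","tube_center"):
    print(l,[(k["at"],round(k["conf"],2)) for k in place_of("scene",l)])
print("pred col,row tip",px([.4862,.2237,.201]),"guard",px([.4862,.2237,.231]))
u,v=px([.4862,.2237,.2]);x,y=int(u)-40,int(v)-30
a=cv2.convertScaleAbs(c["img"][y:y+60,x:x+80],alpha=2)
cv2.imwrite("pics/s8.png",cv2.resize(a,None,fx=10,fy=10,interpolation=cv2.INTER_CUBIC));print(x,y)
E
```

```text
time: 20.8
tool_pos: [0.4856, 0.2226, 0.2173]
tool_rot: [-3.141, 0.001, -2.095]
contact_force: [-0.5, 0.2, -0.5]
opening: 0.0339
[-0.5   0.24 -0.48] [0.082 0.076 0.047] 0.03385277591959928 [0.4856 0.2226 0.2173] [-3.141e+00  1.000e-03 -2.095e+00] [ 0.286  0.366  1.515  0.     1.259 -2.331] 20.8
bit_tip [([251.6, 280.7], 0.4), ([135.4, 326.8], 0.38)]
tube_center [([130.4, 325.3], 0.39), ([137.5, 324.4], 0.25)]
pred col,row tip (np.float64(326.0063285578416), np.float64(136.58653970237867)) guard (np.float64(326.86935640259554), np.float64(128.8303426814885))
285 106
```

View pics/s8.png

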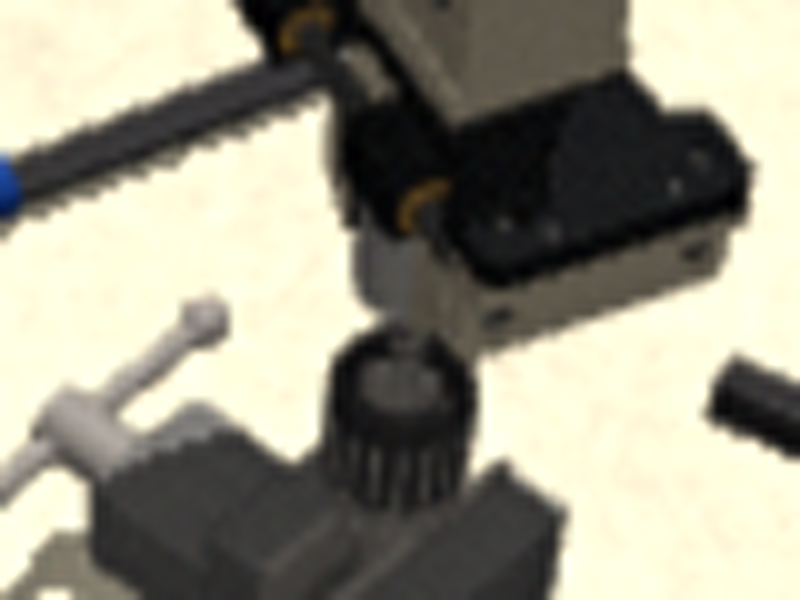

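```bash
python3 s.py; python3 -c "
from cell import *
print(hand_in())"
```

```text
[ 0.42  0.13 -0.6 ] [0.127 0.098 0.054] 0.033808642012017005 [0.4855 0.2226 0.2169] [-3.141  0.    -2.095] [ 0.286  0.366  1.516  0.     1.259 -2.331] 20.95
the job is handed in; nothing more can be done
None
```

I tightened the chuck, then carried the tall tube over the rack. I handed the job in with it held upright above the bit, at about 21 s.

- **Chuck:** I turned the sleeve clockwise until the torque rose from 0.13 to about 2.1 N m and stayed there, with the fingers slipping on the sleeve. That means it was at its stop. A close-up picture afterwards shows the jaws closed on the bit.
- **Guard position:** I gripped it with 30 N and kept its lower end about 28 cm above the bench over the rack. Its lower end is now about 10–11 mm above the bit tip, and the final force reading is under 1 N, so nothing is touching.
- **Alignment:** Two ways of finding the chuck axis, by touch and from wrist pictures half a turn apart, agree to about 0.5 mm. The guard sits roughly 1.6 mm off-centre in the fingers, and I shifted the arm to allow for that.
- **Less certain:** Individual network and wrist-camera readings differed by 2–3 mm before I corrected for camera bias. The last scene picture shows the guard in line with the bit to about 1.5 mm, which is as fine as that picture resolves.
- **Not checked:** I did not take a final picture of the rest of the bench. I saw no sign of contact with the rack or the other objects.

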